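# Turn a mould cover plate over against the bench stop

### The job

Turn over the mould cover plate that lies block-down in front of the low steel strip on the bench, without gripping or picking it up: push it forward flat along the bench until its block is up against the strip, then push its near edge up and over so that it tips up on edge at the strip and flops over to the far side. It should end lying flat on the bench just beyond the strip, block up and at rest; leave the other things where they are.

Things in the scene. Friction and masses are not known exactly. Their poses are not given: they have to be found in the camera images.
- plate: the bare aluminium cover plate to turn, about 0.4 kg: a plate 100 (x) by 120 (y) by 5 mm with a solid block 64 (x) by 84 (y) by 18 mm centred under it, 23 mm in all. It starts block-down, its +x roughly towards the strip; the plain face with four dark dots at the corners shows. Origin: centre of the block's outer face, on the bench at the start, 23 mm up once turned. z: up at the start, down once turned
- near_edge (a point): on the plate, middle of its 120 mm edge on the robot's side at the start, on the underside of the overhang. The plate overhangs its block by 18 mm all round; at the start the underside of this overhang is 18 mm above the bench
- far_edge (a point): the same point of the opposite edge, the one that faces the strip at the start
- stop: the dark steel strip fixed to the bench beyond the plate: 200 mm long (its y), 10 mm wide (its x), 8 mm high. Origin: centre of its underside, on the bench. x points away from the plate to the far side (within 18 degrees of straight ahead of the robot), z up
- stop_face (a point): middle of the strip's near face, on the bench. The strip fits under the plate's overhang: the block meets this face with the plate's centre 32 mm before it; the overhang then reaches 8 mm past the strip and hooks over it as the plate is tipped. Bench clear for 150 mm beyond the strip and 80 mm either side of this point's line
- plate2: bystander, to be left alone: a second plate of the same form, already block up (origin on its upper side)
- tin_a: bystander, to be left alone: a small lidded round metal tin, 53 mm across, 34 mm high (origin under its centre)
- tin_b: bystander, to be left alone: another small lidded tin, 53 mm across, 34 mm high (origin under its centre)
- stone: bystander, to be left alone: a rounded brown stone, 56 mm across, 32 mm high (origin under its centre)
- bowl: bystander, to be left alone: a white bowl, 110 mm across, 45 mm high (origin under its centre)
- sieve: bystander, to be left alone: a small round brass sieve frame, 100 mm across, 45 mm high (origin under its centre)
- brush: bystander, to be left alone: a hand brush, 200 mm long, lying flat (origin under its centre)
There are look-alikes about, which are no part of the job. Of the things shaped like the stop, the steel one is meant. What is shaped like the plate but orange is not meant.

How it is judged:
By the outcome, as a careful person would: the job done as asked, in the order asked, and still so for the second after the job is handed in, with the robot touching nothing.
It also fails if it takes over 45 s, if anything falls off the work surface, if the arm or the gripper's body presses on something with over 40 N, if the wrist force passes 120 N, or if a joint passes its speed limit or range.

### The arm

A 6-joint arm with a two-finger parallel gripper is mounted at the origin on the work surface. World frame = base frame: x ahead of the robot, y to its left, z up, the work surface at z = 0. Lengths are in m, angles in rad, forces in N, time in s.
With the tool pointing down it reaches from about 0.425 to 0.95 m from the base axis. Payload 3.5 kg.
Tool frame: the origin (TCP) lies on the centre line of the jaws, within the pads' length; the fingertips stand 14 mm ahead of it and the grasp point (between the pads) lies 5 mm behind it (ctrl.finger_overhang is the distance from the TCP to the fingertips, in m); z points along the fingers, y is the line along which they close (so a half turn about z gives the same grasp; the last joint's range is limited). The gripper opens to 85 mm and grips with 20 to 120 N. Pads are 22 mm wide; open, the fingers measure 114 mm over their backs; the gripper's body (76 mm by 85 mm) begins 54 mm behind the grasp point. The pads swing forward as they close: fully open they stand 13 mm farther back than shut.
Start: joints at [-1.37, 0.286, 1.577, -0, 1.279, -0.15], TCP at [0.232, -0.634, 0.245] pointing down, gripper open.
Joint ranges: [-2.77, 2.77], [-0.9, 2.22], [0.21, 2.48], [-1.53, 4.67], [0.24, 2.81], [-2.84, 2.84]. Speed limits (rad/s): [2.79, 2.79, 3.14, 3.14, 3.14, 3.14].

### API

Orientations are given as a unit quaternion [x, y, z, w].
In Python, from plant import ctrl gives the robot as it stands.
- The arm moves only by the tool send_rows, never from a script. Its argument "moves" is text: rows parted by semicolons, each of 7 numbers parted by spaces: the turn, a rotation vector about the tool's x, y, z in units of 360 degrees (1.0 is 360 degrees), then the shift along the tool's x, y, z in units of 20 cm (1.0 is 20 cm), then the gripper's target within -1 to 1 (fully open at 1, half-way at 0, shut at -1). A call has 1 to 12 rows; each row is the pose to reach, as a shift and turn from the pose commanded when the call began, along the tool's axes at that moment, turning the shorter way round; what a row does not reach only later rows make up. A row lasts 1/8 s, in which the tool goes at most 62.5 mm and 10.7 degrees, less where a joint would pass 70% of its speed; a pose out of reach is approached as far as the arm can. A call with a number of a shift or a turn outside -1 to 1 is refused whole. A call with a gripper value outside its range is refused whole. The fingers move at their own pace and stop on an object; "newtons" is the grip in N (left out, the last holds). Time passes only in rows, so rows that repeat a pose let the fingers close. It gives the time, the measured TCP pose, the force, the opening and the grip force at its end, in the units of the state.
- ctrl.get_state(): the state, without advancing time (a new reading comes with each control period).
- ctrl.read_camera(name): name is "scene" or "top" or "wrist"; returns a dict with "image" (420x560x3 uint8, red, green, blue), "fovy" (degrees; the focal length in pixels is half the picture's height over the tangent of half this angle, whatever the lens; pixels are square), "cx", "cy" (the principal point, pixels), "extrinsics" (4x4, takes a point from camera to world coordinates). Camera axes: x right, y up, looking along -z (the intrinsics and any distortion apply to the point x, -y, -z); pixel columns grow to the right and rows downward; lengths in m; the calibration is good to about 2 mm. A picture is of the moment at which its call begins. There is no depth.
- ctrl.sign_off(): hands the job in; it is judged then, once.
The state is a dict: "time": time; "qpos": joint angles; "dq": joint speeds; "joint_efforts": joint torques, N m; "eef_pos": TCP position; "tcp_rot": TCP orientation; "contact_force": force on the tool from outside, world axes, zero at the start; "wrist_torque": the same for the moment, N m; "opening": opening from 0.0 (shut) to 1.0 (fully open); "finger_force": force on a finger pad.
Only numpy, scipy, OpenCV 4.12 (cv2) and the standard library are available. Lean on these libraries where they do the work, as an engineer would, in place of code of your own. Each camera call takes 0.05 s, during which the arm holds its last target. There are 200 camera calls.

## Working session

There is one attempt and no reset: what is moved stays moved. The work goes in short steps, Python scripts to look and compute and a tool call to move; the robot and the scene stay as the last step left them, time stands still between calls to the robot, and variables do not carry over. Pictures are saved under pics/ and viewed, at most 10 in all, crops included, and the job is handed in when it is done.

Besides the shell and the picture viewer there is one more tool, called after ">>>" as name(argument=value, ...), one argument or row to a line, values as JSON. send_rows: Moves the arm, as the interface text tells. Its arguments: {"type":"object","properties":{"moves":{"type":"string"},"newtons":{"type":"number"}},"required":["moves"]}

```bash
mkdir -p pics; ls
python3 - <<'E'
from plant import ctrl
import cv2
s=ctrl.get_state(); print({k:s[k] for k in('time','eef_pos','tcp_rot','opening','contact_force')}, ctrl.finger_overhang)
for n in('top','scene'):
    c=ctrl.read_camera(n); cv2.imwrite(f'pics/{n}0.png',c['image'][:,:,::-1]); print(n,c['fovy'],c['cx'],c['cy'],c['extrinsics'],[k for k in c])
E
```

```text
pics
{'time': 0.0, 'eef_pos': array([ 0.23187109, -0.63325401,  0.24391589]), 'tcp_rot': array([ 9.84656765e-01,  1.74498171e-01, -1.43162869e-05, -1.20094095e-03]), 'opening': 1.000462942195322, 'contact_force': array([ 0.37537356, -0.60695831, -0.34975447])} 0.014
top 49.054259333261314 283.97865151564696 210.94922266091302 [[ 0.01826803  0.99786167 -0.06275639  0.50643408]
 [-0.99959036  0.01684449 -0.02313822  0.04260567]
 [-0.02203164  0.06315337  0.99776062  1.26819644]
 [ 0.          0.          0.          1.        ]] ['image', 'fovy', 'cx', 'cy', 'extrinsics']
scene 57.84672286258996 283.6373544514909 208.84707908648224 [[-0.4111588  -0.59048683  0.69445932  1.23737209]
 [ 0.91131424 -0.28408801  0.29799389  0.32581482]
 [ 0.0213261   0.75539348  0.65492434  0.66591479]
 [ 0.          0.          0.          1.        ]] ['image', 'fovy', 'cx', 'cy', 'extrinsics']
```

View pics/top0.png

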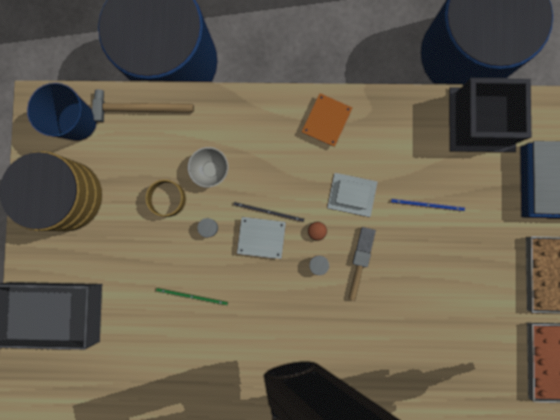

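View pics/scene0.png

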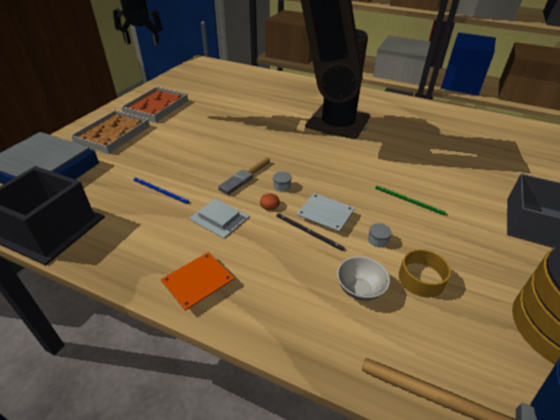

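The top view shows what could be taken for the plate: the bare plate with dots at (261,238), plate2 block-up at (353,194) and an orange one at (327,119). The candidates for the strip are dark steel (268,211), blue (427,205) and green (191,297). I choose (261,238) and (268,211) and will check them in a close crop.

```bash
cat > h.py <<'E'
import numpy as np, cv2
from plant import ctrl
def ray(c,u,v):
    f=c['image'].shape[0]/2/np.tan(np.radians(c['fovy'])/2)
    T=c['extrinsics']; d=T[:3,:3]@np.array([(u-c['cx'])/f,-(v-c['cy'])/f,-1]); return T[:3,3],d
def pt(c,u,v,z):
    o,d=ray(c,u,v); return o+d*(z-o[2])/d[2]
def proj(c,p):
    f=c['image'].shape[0]/2/np.tan(np.radians(c['fovy'])/2)
    T=c['extrinsics']; q=T[:3,:3].T@(np.asarray(p)-T[:3,3]); return c['cx']+f*q[0]/-q[2], c['cy']-f*q[1]/-q[2]
E
python3 - <<'E'
from h import *
import pickle
c=ctrl.read_camera('top'); s=ctrl.read_camera('scene'); pickle.dump((c,s),open('c0.pkl','wb'))
a=cv2.resize(c['image'][180:280,190:330],None,fx=5.5,fy=5.5,interpolation=cv2.INTER_CUBIC)
cv2.imwrite('pics/crop0.png',a[:,:,::-1])
E
```

```text
(no output)
```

View pics/crop0.png

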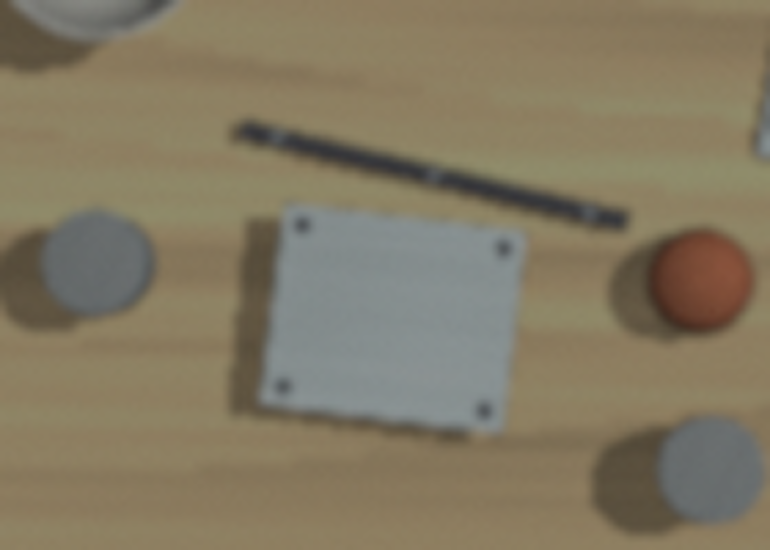

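The crop shows the bare plate with four dots, corners at crop (285,205), (525,232), (503,432), (262,404). The dark steel strip runs from (240,131) to (622,220), turned a few degrees from the plate. The tins at (97,262) and (711,470) and the stone at (700,280) are near.

Run:
```python
from h import *
import pickle
c,s=pickle.load(open('c0.pkl','rb'))
P=lambda u,v,z: pt(c,u/5.5+190-.4,v/5.5+180-.4,z)
pl=[P(*q,.023) for q in((285,205),(525,232),(503,432),(262,404))]
print(np.round(pl,4)); 
print([round(np.linalg.norm(pl[i]-pl[(i+1)%4]),4) for i in range(4)], 'centre',np.mean(pl,0))
d=(pl[0]+pl[1]-pl[2]-pl[3]);print('plate yaw',np.degrees(np.arctan2(d[1],d[0])))
a,b=P(240,131,.008),P(622,220,.008)
d=a-b;print('strip',a,b,np.linalg.norm(d),'yaw x',np.degrees(np.arctan2(-d[0],d[1])),(a+b)/2)
for n,q,z in(('tin',(97,262),.034),('tinb',(711,470),.034),('stone',(700,280),.016)): print(n,P(*q,z))
for u,v in((353,194),(207,168),(165,198)): print(pt(c,u,v,.02))
```

```text
[[0.5667 0.1868 0.023 ]
 [0.5554 0.068  0.023 ]
 [0.4572 0.077  0.023 ]
 [0.4686 0.1957 0.023 ]]
[np.float64(0.1193), np.float64(0.0986), np.float64(0.1192), np.float64(0.0985)] centre [0.51199065 0.13188293 0.023     ]
plate yaw -5.229934085105469
strip [0.60411573 0.21196383 0.008     ] [0.56282725 0.02014463 0.008     ] 0.1962124971483803 yaw x -12.147396011091509 [0.58347149 0.11605423 0.008     ]
tin [0.53665517 0.2770064  0.034     ]
tinb [ 0.44125887 -0.02436008  0.034     ]
stone [ 0.53349239 -0.01865612  0.016     ]
[ 0.63421762 -0.11505681  0.02      ]
[0.69946904 0.28500503 0.02      ]
[0.61497066 0.39808551 0.02      ]
```

```bash
cat >> h.py <<'E'
import json,os
from scipy.spatial.transform import Rotation as Ro
YAW=np.radians(-12.15); SC=np.array([0.5835,0.1161]); 
X=np.array([np.cos(YAW),np.sin(YAW)]); Y=np.array([-X[1],X[0]])
def load():
    if os.path.exists('cmd.json'): d=json.load(open('cmd.json')); return np.array(d[0]),Ro.from_quat(d[1])
    return np.array([.232,-.634,.245]),Ro.from_euler('z',20,degrees=True)*Ro.from_euler('x',180,degrees=True)
def S(x,y,z): return np.r_[SC+x*X+y*Y,z]       # strip frame -> world
def rot(yaw,al): # tool x along yaw, tips tilted forward by al (deg)
    return Ro.from_euler('z',yaw,degrees=True)*Ro.from_euler('y',-al,degrees=True)*Ro.from_euler('x',180,degrees=True)
def plan(wps,g=1):
    p0,R0=load(); out=[]
    for p,R in wps:
        t=(R0.inv()*R).as_rotvec()/(2*np.pi); s=R0.inv().apply(p-p0)/.2
        r=np.r_[np.round(t,4),np.round(s,4)]; out.append(' '.join(f'{v:g}' for v in r+0)+f' {g:g}')
    print('; '.join(out)); 
    json.dump([list(p0+R0.apply(r[3:]*.2)),list((R0*Ro.from_rotvec(r[:3]*2*np.pi)).as_quat())],open('cmd.json','w'))
E
python3 - <<'E'
from h import *
print(rot(-12,20).as_matrix()[:,2])
W=[np.array(q) for q in([.37,-.47,.22],[.46,-.28,.2],[.46,-.08,.16])]+[S(-.165,0,.12)]
for w,y in zip(W,(10,0,-6,-12.15)): print(w); plan([(w,rot(y,0))])
E
```

```text
[ 0.33454618 -0.07110999 -0.93969262]
[ 0.37 -0.47  0.22]
0 0 0.0278 0.9288 -0.5346 0.125 1
[ 0.46 -0.28  0.2 ]
0 0 0.0278 0.6081 -0.8575 0.1 1
[ 0.46 -0.08  0.16]
0 0 0.0166 -0.0003 -1 0.2 1
[0.42219601 0.15082784 0.12      ]
0 0 0.0171 -0.3085 -1.1281 0.2 1
```

>>> send_rows(
  moves="0 0 0.0278 0.9288 -0.5346 0.125 1; 0 0 0.0278 0.9288 -0.5346 0.125 1; 0 0 0.0278 0.9288 -0.5346 0.125 1; 0 0 0.0278 0.9288 -0.5346 0.125 1; 0 0 0.0278 0.9288 -0.5346 0.125 1",
)

```text
time: 0.82
eef_pos: [0.3708, -0.4677, 0.2198]
tcp_rot: [0.996, 0.09, -0.0, -0.001]
contact_force: [-0.2, -0.7, -0.1]
opening: 0.995
finger_force: 0.0
```

>>> send_rows(
  moves="0 0 0.0278 0.6081 -0.8575 0.1 1; 0 0 0.0278 0.6081 -0.8575 0.1 1; 0 0 0.0278 0.6081 -0.8575 0.1 1; 0 0 0.0278 0.6081 -0.8575 0.1 1; 0 0 0.0278 0.6081 -0.8575 0.1 1",
)

```text
time: 1.45
eef_pos: [0.4596, -0.2791, 0.2003]
tcp_rot: [1.0, 0.002, -0.0, 0.0]
contact_force: [-0.3, 0.1, -0.1]
opening: 1.002
finger_force: 0.0
```

>>> send_rows(
  moves="0 0 0.0166 -0.0003 -1 0.2 1; 0 0 0.0166 -0.0003 -1 0.2 1; 0 0 0.0166 -0.0003 -1 0.2 1; 0 0 0.0166 -0.0003 -1 0.2 1; 0 0 0.0166 -0.0003 -1 0.2 1",
)

```text
time: 2.08
eef_pos: [0.4593, -0.0804, 0.1606]
tcp_rot: [0.999, -0.051, 0.0, 0.001]
contact_force: [0.6, 0.7, 0.2]
opening: 1.004
finger_force: 0.0
```

>>> send_rows(
  moves="0 0 0.0171 -0.3 -0.95 0.2 1; 0 0 0.0171 -0.3 -0.95 0.2 1; 0 0 0.0171 -0.3 -0.95 0.2 1; 0 0 0.0171 -0.3 -0.95 0.2 1; 0 0 0.0171 -0.3 -0.95 0.2 1",
)

```text
time: 2.7
eef_pos: [0.42, 0.1148, 0.1208]
tcp_rot: [0.994, -0.105, 0.001, 0.0]
contact_force: [-0.2, 0.5, -0.7]
opening: 1.001
finger_force: 0.0
```

Run:
```python
from h import *
# commanded pose now: previous call start (0.46,-0.08,.16) yaw -6
R=rot(-6,0); p=np.array([.46,-.08,.16])+R.apply(np.array([-.3,-.95,.2])*.2)
json.dump([list(p),list((R*Ro.from_rotvec([0,0,.0171*2*np.pi])).as_quat())],open('cmd.json','w'))
st=ctrl.get_state(); print(p,st['eef_pos'],st['tcp_rot'],st['qpos'])
plan([(S(-.165,0,.07),rot(-12.15,20))])
```

```text
[0.42018909 0.11523087 0.12      ] [0.42004534 0.11482699 0.12083508] [ 9.94485705e-01 -1.04869812e-01  6.32665186e-04  3.25090126e-04] [ 3.34676850e-02 -1.10246006e-01  2.24721033e+00 -9.70759382e-04
  1.00346512e+00  1.81491124e+00]
0 0.0556 0 -0.0277 -0.1761 0.25 1
```

>>> send_rows(
  moves="0 0.0556 0 -0.0277 -0.1761 0.25 1; 0 0.0556 0 -0.0277 -0.1761 0.25 1; 0 0.0556 0 -0.0277 -0.1761 0.25 1; 0 0.0556 0 -0.0277 -0.1761 0.25 1",
)

```text
time: 3.2
eef_pos: [0.4235, 0.1502, 0.0723]
tcp_rot: [0.979, -0.105, 0.174, 0.018]
contact_force: [0.8, -0.2, -1.0]
opening: 1.0
finger_force: 0.0
```

Run:
```python
from h import *
st=ctrl.get_state(); print(load()[0],load()[1].as_quat(),st['eef_pos'],st['tcp_rot'],st['qpos'])
s=ctrl.read_camera('scene'); w=ctrl.read_camera('wrist')
im=np.hstack([cv2.resize(s['image'][120:270,240:440],(560,420)),w['image']])
im=cv2.resize(im,(800,300),interpolation=cv2.INTER_AREA); cv2.imwrite('pics/b.png',im[:,:,::-1])
plan([(S(-.165,0,.03),rot(-12.15,20))])
```

```text
[0.42218973 0.15082774 0.07      ] [ 0.97924771 -0.10427111  0.17280877  0.01840082] [0.4234725  0.15023181 0.07231887] [ 0.97904664 -0.10458432  0.17378517  0.01812504] [ 0.1851413  -0.12077469  2.39688548 -0.25473134  0.55395082  2.16480379]
0 0 0 -0.0684 0 0.1879 1
```

View pics/b.png

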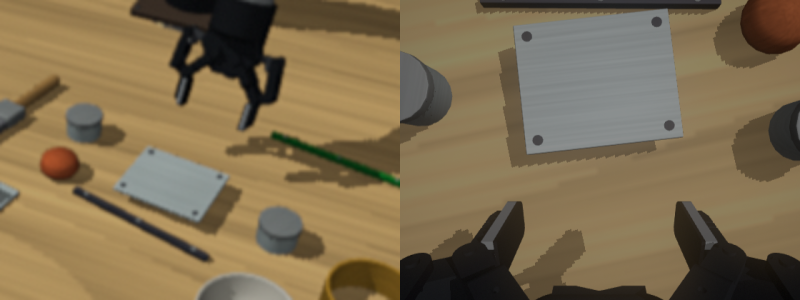

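The wrist view shows the plate ahead, corners about (162,35), (374,14), (395,192), (178,216) at full resolution. The strip is parallel to the finger line at the top, and both fingertips are clear of the near edge and the tins.

>>> send_rows(
  moves="0 0 0 -0.0684 0 0.1879 1; 0 0 0 -0.0684 0 0.1879 1; 0 0 0 -0.0684 0 0.1879 1",
)

```text
time: 3.68
eef_pos: [0.4221, 0.1511, 0.0315]
tcp_rot: [0.979, -0.104, 0.173, 0.018]
contact_force: [-0.9, 0.3, 0.3]
opening: 1.002
finger_force: 0.0
```

Run:
```python
from h import *
st=ctrl.get_state(); print(load()[0],st['eef_pos'],st['qpos'])
w=ctrl.read_camera('wrist'); cv2.imwrite('pics/w2.png',w['image'][:,:,::-1])
s=ctrl.read_camera('scene')
im=np.hstack([cv2.resize(s['image'][120:240,280:400],(420,420)),w['image'][:, 60:500]])
im=cv2.resize(im,None,fx=.9,fy=.9,interpolation=cv2.INTER_AREA);cv2.imwrite('pics/c.png',im[:,:,::-1])
import pickle; pickle.dump(w,open('w2.pkl','wb'))
```

```text
[0.42219882 0.15082579 0.03000752] [0.42212381 0.15110567 0.03152934] [ 0.18788067 -0.02106652  2.40668489 -0.31093896  0.4497396   2.22953226]
```

View pics/c.png

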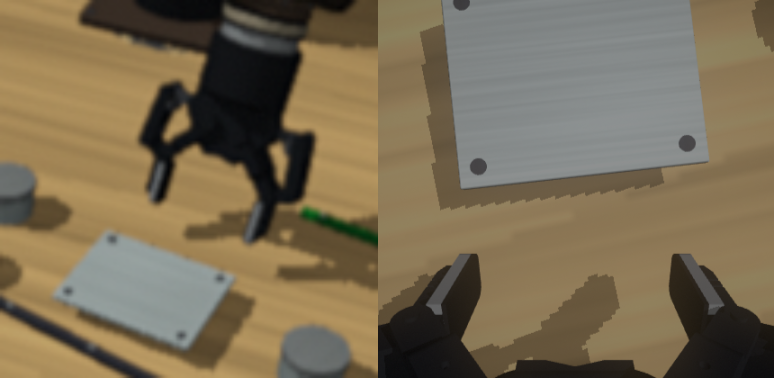

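Run:
```python
from h import *
import pickle
w=pickle.load(open('w2.pkl','rb'))
f=lambda p:(np.r_[X@(p[:2]-SC),Y@(p[:2]-SC),p[2]]).round(4)
for u,v in((153.3,208.9),(425.6,180)): print('edge',f(pt(w,u,v,.023)))
st=ctrl.get_state(); R=Ro.from_quat(st['tcp_rot'])
# tip in tool frame as a function of tool-z depth
for u,v in((167.8,282),(172,282),(396.7,282)):
    o,d=ray(w,u,v); o=R.inv().apply(o-st['eef_pos']); d=R.inv().apply(d)
    for z in(0,.007,.014): print((o+d*(z-o[2])/d[2]).round(4))
print('cam in tool',o)
```

```text
edge [-0.1273  0.053   0.023 ]
edge [-0.1149 -0.0632  0.023 ]
[ 0.0093 -0.0422  0.    ]
[ 0.0053 -0.0446  0.007 ]
[ 0.0014 -0.0469  0.014 ]
[ 0.0093 -0.0405  0.    ]
[ 0.0053 -0.0428  0.007 ]
[ 0.0014 -0.0451  0.014 ]
[0.0092 0.0472 0.    ]
[0.0052 0.0497 0.007 ]
[0.0013 0.0523 0.014 ]
cam in tool [ 0.08099089  0.00090938 -0.12753113]
```

Run:
```python
from h import *
R=rot(-12.15,20)
plan([(S(-.165,-.004,z),R) for z in(.015,.010,.010)])
plan([(S(x,-.004,.010),R) for x in(-.155,-.145,-.137,-.130,-.124,-.118,-.112,-.107,-.103,-.100,-.100)])
```

```text
0 0 0 -0.0257 0.02 0.0705 1; 0 0 0 -0.0343 0.02 0.094 1; 0 0 0 -0.0343 0.02 0.094 1
0 0 0 0.047 0 0.0171 1; 0 0 0 0.094 0 0.0342 1; 0 0 0 0.1316 0 0.0479 1; 0 0 0 0.1645 0 0.0599 1; 0 0 0 0.1927 0 0.0702 1; 0 0 0 0.2209 0 0.0804 1; 0 0 0 0.249 0 0.0907 1; 0 0 0 0.2725 0 0.0993 1; 0 0 0 0.2913 0 0.1061 1; 0 0 0 0.3054 0 0.1112 1; 0 0 0 0.3054 0 0.1112 1
```

>>> send_rows(
  moves="0 0 0 -0.0257 0.02 0.0705 1; 0 0 0 -0.0343 0.02 0.094 1; 0 0 0 -0.0343 0.02 0.094 1",
)

```text
time: 4.15
eef_pos: [0.4202, 0.1475, 0.0107]
tcp_rot: [0.979, -0.103, 0.173, 0.018]
contact_force: [-0.1, -0.2, -0.3]
opening: 0.999
finger_force: 0.0
```

No contact with the bench. Pushing forward.

>>> send_rows(
  moves="0 0 0 0.047 0 0.0171 1; 0 0 0 0.094 0 0.0342 1; 0 0 0 0.1316 0 0.0479 1; 0 0 0 0.1645 0 0.0599 1; 0 0 0 0.1927 0 0.0702 1; 0 0 0 0.2209 0 0.0804 1; 0 0 0 0.249 0 0.0907 1; 0 0 0 0.2725 0 0.0993 1; 0 0 0 0.2913 0 0.1061 1; 0 0 0 0.3054 0 0.1112 1; 0 0 0 0.3054 0 0.1112 1",
)

```text
time: 5.52
eef_pos: [0.4839, 0.1337, 0.0104]
tcp_rot: [0.979, -0.103, 0.173, 0.018]
contact_force: [-1.2, -0.7, -2.6]
opening: 1.003
finger_force: 0.8
```

Run:
```python
from h import *
st=ctrl.get_state(); print(load()[0],st['eef_pos'],st['contact_force'])
s=ctrl.read_camera('scene');w=ctrl.read_camera('wrist')
im=np.hstack([cv2.resize(s['image'][130:250,260:400],(490,420)),w['image'][:, 60:500]])
im=cv2.resize(im,None,fx=.85,fy=.85,interpolation=cv2.INTER_AREA);cv2.imwrite('pics/d.png',im[:,:,::-1])
R=rot(-12.15,20)
plan([(S(x,-.004,.010),R) for x in(-.098,-.096,-.095,-.094,-.094)])
```

```text
[0.48489148 0.13322979 0.01000501] [0.48392404 0.13369821 0.01044426] [-1.20319428 -0.6795435  -2.60914878]
0 0 0 0.0094 0 0.0035 1; 0 0 0 0.0188 0 0.0069 1; 0 0 0 0.0235 0 0.0086 1; 0 0 0 0.0282 0 0.0103 1; 0 0 0 0.0282 0 0.0103 1
```

View pics/d.png

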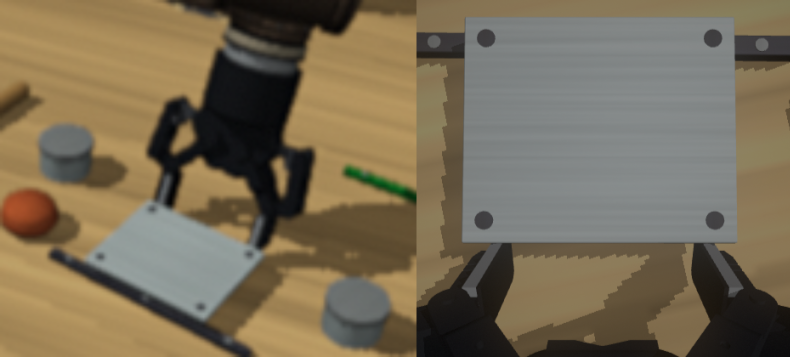

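The wrist view shows the plate square to the strip, its far overhang at the strip and both fingertips just under the near overhang. I'll finish the flat push slightly lower.

```bash
rm -f x
python3 - <<'E'
from h import *
# undo unsent plan: commanded is S(-.100,-.004,.010)
R=rot(-12.15,20); json.dump([list(S(-.1,-.004,.01)),list(R.as_quat())],open('cmd.json','w'))
plan([(S(x,-.004,.0075),R) for x in(-.100,-.098,-.096,-.095,-.094,-.094)])
E
```

```text
0 0 0 -0.0043 0 0.0117 1; 0 0 0 0.0051 0 0.0152 1; 0 0 0 0.0145 0 0.0186 1; 0 0 0 0.0192 0 0.0203 1; 0 0 0 0.0239 0 0.022 1; 0 0 0 0.0239 0 0.022 1
```

>>> send_rows(
  moves="0 0 0 -0.0043 0 0.0117 1; 0 0 0 0.0051 0 0.0152 1; 0 0 0 0.0145 0 0.0186 1; 0 0 0 0.0192 0 0.0203 1; 0 0 0 0.0239 0 0.022 1; 0 0 0 0.0239 0 0.022 1",
)

```text
time: 6.38
eef_pos: [0.4894, 0.1325, 0.0077]
tcp_rot: [0.979, -0.103, 0.173, 0.018]
contact_force: [-2.3, 0.6, -0.3]
opening: 0.999
finger_force: 1.2
```

Run:
```python
from h import *
st=ctrl.get_state(); print(load()[0],st['eef_pos'],st['contact_force'], X@(st['eef_pos'][:2]-SC))
w=ctrl.read_camera('wrist'); g=cv2.cvtColor(w['image'],cv2.COLOR_RGB2GRAY)
f=lambda p:(np.r_[X@(p[:2]-SC),Y@(p[:2]-SC),p[2]]).round(4)
m=((g>105)&(np.ptp(w['image'].astype(int),axis=2)<25)).astype(np.uint8)
c=max(cv2.findContours(m,0,2)[0],key=cv2.contourArea); b=cv2.boxPoints(cv2.minAreaRect(c)); print(b.round(1).tolist())
for q in b: print(f(pt(w,*q,.023)))
```

```text
[0.49076041 0.13197466 0.00750021] [0.489396   0.13249109 0.0077413 ] [-2.29108622  0.59500033 -0.31963957] -0.09544592590305197
[[111.0, 18.0], [440.0, 18.0], [440.0, 288.0], [111.0, 288.0]]
[0.0115 0.0571 0.023 ]
[ 0.0117 -0.0635  0.023 ]
[-0.0868 -0.0624  0.023 ]
[-0.087   0.0557  0.023 ]
```

Run:
```python
from h import *
R=rot(-12.15,20)
plan([(S(x,-.004,.0075),R) for x in(-.0925,-.091,-.091)])
```

```text
0 0 0 0.0071 0 0.0026 1; 0 0 0 0.0141 0 0.0051 1; 0 0 0 0.0141 0 0.0051 1
```

>>> send_rows(
  moves="0 0 0 0.007 0 0.0026 1; 0 0 0 0.0141 0 0.0051 1; 0 0 0 0.0141 0 0.0051 1",
)

```text
time: 6.8
eef_pos: [0.4921, 0.132, 0.0077]
tcp_rot: [0.979, -0.103, 0.172, 0.018]
contact_force: [-4.4, 1.4, 0.6]
opening: 1.004
finger_force: 1.9
```

```bash
cat >> h.py <<'E'
def tip(L,bias=.003,y=-.004):
    w=[]
    for Ex,Ez,z,al in L:
        a=np.radians(al); x=(Ex-11/np.cos(a)+(Ez-z)*np.tan(a))/1000+bias
        w.append((S(x,y,z/1000),rot(-12.15,al)))
    plan(w)
E
python3 - <<'E'
from h import *
tip([(-85.1,25,14,20),(-82.7,32,20,20),(-79.5,38.6,26,20),(-76,45,32,20),(-72,51,37,17),(-69,56,42,15),(-69,56,42,15)])
E
```

```text
0 0 0 0.0168 0 -0.0285 1; 0 0 0 0.04 0 -0.0519 1; 0 0 0 0.0663 0 -0.0743 1; 0 0 0 0.0937 0 -0.0962 1; 0 -0.0083 0 0.1199 0 -0.1133 1; 0 -0.0139 0 0.1406 0 -0.1324 1; 0 -0.0139 0 0.1406 0 -0.1324 1
```

>>> send_rows(
  moves="0 0 0 0.0168 0 -0.0285 1; 0 0 0 0.04 0 -0.0519 1; 0 0 0 0.0663 0 -0.0743 1; 0 0 0 0.0937 0 -0.0962 1; 0 -0.0083 0 0.1199 0 -0.1133 1; 0 -0.0139 0 0.1406 0 -0.1324 1; 0 -0.0139 0 0.1406 0 -0.1324 1",
)

```text
time: 7.68
eef_pos: [0.5105, 0.1283, 0.0439]
tcp_rot: [0.986, -0.104, 0.131, 0.014]
contact_force: [-4.5, 0.7, 2.3]
opening: 1.0
finger_force: 2.1
```

Run:
```python
from h import *
st=ctrl.get_state(); print(load()[0],st['eef_pos'],st['contact_force'], X@(st['eef_pos'][:2]-SC),st['qpos'])
s=ctrl.read_camera('scene');w=ctrl.read_camera('wrist')
im=np.hstack([cv2.resize(s['image'][130:250,260:400],(490,420)),w['image'][:, 60:500]])
im=cv2.resize(im,None,fx=.85,fy=.85,interpolation=cv2.INTER_AREA);cv2.imwrite('pics/e.png',im[:,:,::-1])
```

```text
[0.51067047 0.12768814 0.04200689] [0.51052225 0.12832141 0.04390053] [-4.48263436  0.71599208  2.31339522] -0.07391530827129301 [ 0.08794821  0.13406068  2.19410763 -0.14271765  0.5648984   1.98037521]
```

View pics/e.png

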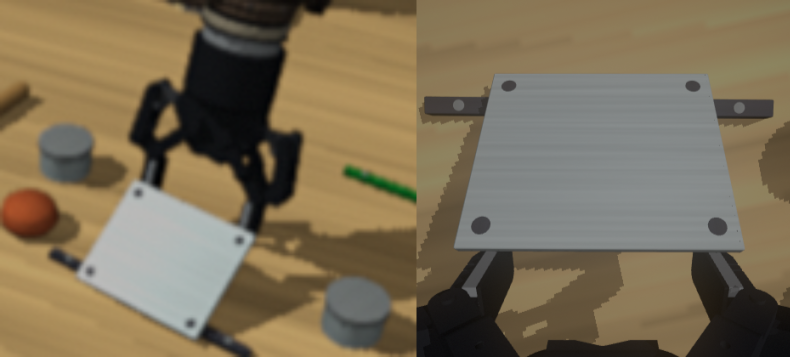

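The plate is tilted about 30 degrees, hooked on the strip and square to it, with both fingers under the near edge. I'll continue the arc.

Run:
```python
from h import *
tip([(-66.5,60.5,46,13),(-64,65,50,12),(-58,73,57,9),(-51,80.5,64,6),(-46,84,68,4),(-41,88,71,3),(-35,91,74,1),(-29,93.5,76,0),(-24,95,78,0),(-19,97,80,0),(-19,97,80,0)])
```

```text
0 -0.0055 0 0.0158 0 -0.0164 1; 0 -0.0083 0 0.0325 0 -0.0327 1; 0 -0.0167 0 0.0679 0 -0.0594 1; 0 -0.025 0 0.1072 0 -0.0851 1; 0 -0.0305 0 0.1337 0 -0.0987 1; 0 -0.0333 0 0.1607 0 -0.107 1; 0 -0.0389 0 0.1908 0 -0.1145 1; 0 -0.0417 0 0.2209 0 -0.1168 1; 0 -0.0417 0 0.2477 0 -0.12 1; 0 -0.0417 0 0.2744 0 -0.1232 1; 0 -0.0417 0 0.2744 0 -0.1232 1
```

>>> send_rows(
  moves="0 -0.0055 0 0.0158 0 -0.0164 1; 0 -0.0083 0 0.0325 0 -0.0327 1; 0 -0.0167 0 0.0679 0 -0.0594 1; 0 -0.025 0 0.1072 0 -0.0851 1; 0 -0.0305 0 0.1337 0 -0.0987 1; 0 -0.0333 0 0.1607 0 -0.107 1; 0 -0.0389 0 0.1908 0 -0.1145 1; 0 -0.0417 0 0.2209 0 -0.1168 1; 0 -0.0417 0 0.2477 0 -0.12 1; 0 -0.0417 0 0.2744 0 -0.1232 1; 0 -0.0417 0 0.2744 0 -0.1232 1",
)

```text
time: 9.15
eef_pos: [0.5553, 0.1185, 0.0804]
tcp_rot: [0.994, -0.105, 0.0, -0.0]
contact_force: [-2.1, 0.2, 1.8]
opening: 0.998
finger_force: 0.7
```

Run:
```python
from h import *
st=ctrl.get_state(); print(load()[0],st['eef_pos'],st['contact_force'], X@(st['eef_pos'][:2]-SC),st['qpos'])
s=ctrl.read_camera('scene');w=ctrl.read_camera('wrist')
im=np.hstack([cv2.resize(s['image'][130:250,260:400],(490,420)),w['image'][:, 60:500]])
im=cv2.resize(im,None,fx=.85,fy=.85,interpolation=cv2.INTER_AREA);cv2.imwrite('pics/f.png',im[:,:,::-1])
```

```text
[0.55626119 0.11787271 0.08000803] [0.55530908 0.11849776 0.08043343] [-2.05562108  0.19409279  1.75110757] -0.028064104481493206 [ 3.16141410e-02  2.46901122e-01  1.95434304e+00 -7.44615118e-05
  9.39468530e-01  1.81284079e+00]
```

View pics/f.png

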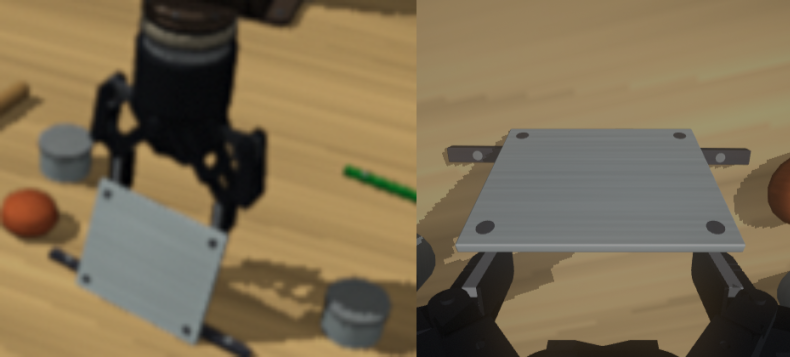

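Tilt is about 70 degrees, still square and hooked. Now slowly over the balance point.

Run:
```python
from h import *
tip([(e,0,z,0) for e,z in((-14,81),(-9,82),(-4,82),(1,82),(6,82),(11,82),(16,82),(20,82),(24,82),(28,82),(32,82),(32,82))])
```

```text
0 0 0 0.025 0 -0.005 1; 0 0 0 0.05 0 -0.01 1; 0 0 0 0.075 0 -0.01 1; 0 0 0 0.1 0 -0.01 1; 0 0 0 0.125 0 -0.01 1; 0 0 0 0.15 0 -0.01 1; 0 0 0 0.175 0 -0.01 1; 0 0 0 0.195 0 -0.01 1; 0 0 0 0.215 0 -0.01 1; 0 0 0 0.235 0 -0.01 1; 0 0 0 0.255 0 -0.01 1; 0 0 0 0.255 0 -0.01 1
```

>>> send_rows(
  moves="0 0 0 0.025 0 -0.005 1; 0 0 0 0.05 0 -0.01 1; 0 0 0 0.075 0 -0.01 1; 0 0 0 0.1 0 -0.01 1; 0 0 0 0.125 0 -0.01 1; 0 0 0 0.15 0 -0.01 1; 0 0 0 0.175 0 -0.01 1; 0 0 0 0.195 0 -0.01 1; 0 0 0 0.215 0 -0.01 1; 0 0 0 0.235 0 -0.01 1; 0 0 0 0.255 0 -0.01 1; 0 0 0 0.255 0 -0.01 1",
)

```text
time: 10.75
eef_pos: [0.6052, 0.1079, 0.0824]
tcp_rot: [0.994, -0.105, 0.0, -0.0]
contact_force: [0.8, 2.1, 1.1]
opening: 1.002
finger_force: 0.9
```

Run:
```python
from h import *
st=ctrl.get_state(); print(load()[0],st['eef_pos'],st['contact_force'], X@(st['eef_pos'][:2]-SC))
s=ctrl.read_camera('scene');w=ctrl.read_camera('wrist')
im=np.hstack([cv2.resize(s['image'][130:290,240:400],(420,420)),w['image'][:, 60:500]])
im=cv2.resize(im,None,fx=.85,fy=.85,interpolation=cv2.INTER_AREA);cv2.imwrite('pics/g.png',im[:,:,::-1])
```

```text
[0.60611933 0.10713853 0.08199379] [0.60518133 0.10794128 0.08242187] [0.77245763 2.11315345 1.11800491] 0.022912846720634948
```

View pics/g.png

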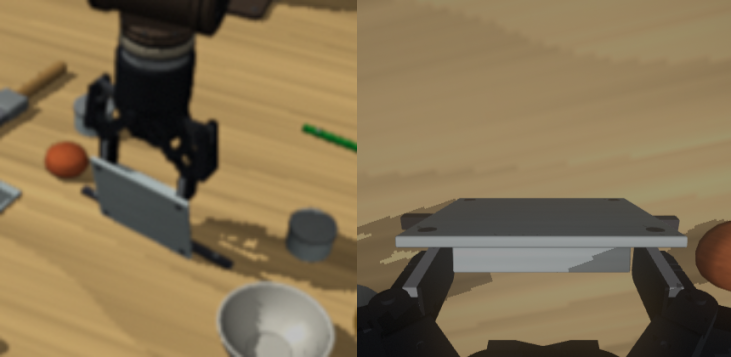

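The plate stands about upright on the strip, with the block between the two fingers' tips. I'll raise the tips just clear of the block and push on.

Run:
```python
from h import *
tip([(e,0,z,0) for e,z in((32,86),(32,88),(35,88),(38,88),(41,88),(44,88),(47,88),(50,88),(50,88),(50,88))])
```

```text
0 0 0 0 0 -0.02 1; 0 0 0 0 0 -0.03 1; 0 0 0 0.015 0 -0.03 1; 0 0 0 0.03 0 -0.03 1; 0 0 0 0.045 0 -0.03 1; 0 0 0 0.06 0 -0.03 1; 0 0 0 0.075 0 -0.0301 1; 0 0 0 0.09 0 -0.0301 1; 0 0 0 0.09 0 -0.0301 1; 0 0 0 0.09 0 -0.0301 1
```

>>> send_rows(
  moves="0 0 0 0 0 -0.02 1; 0 0 0 0 0 -0.03 1; 0 0 0 0.015 0 -0.03 1; 0 0 0 0.03 0 -0.03 1; 0 0 0 0.045 0 -0.03 1; 0 0 0 0.06 0 -0.03 1; 0 0 0 0.075 0 -0.03 1; 0 0 0 0.09 0 -0.03 1; 0 0 0 0.09 0 -0.03 1; 0 0 0 0.09 0 -0.03 1",
)

```text
time: 12.1
eef_pos: [0.6223, 0.1042, 0.0883]
tcp_rot: [0.994, -0.105, -0.0, 0.0]
contact_force: [-0.2, -0.7, -0.3]
opening: 0.998
finger_force: 0.0
```

Run:
```python
from h import *
st=ctrl.get_state(); print(load()[0],st['eef_pos'],st['contact_force'], X@(st['eef_pos'][:2]-SC))
s=ctrl.read_camera('scene');w=ctrl.read_camera('wrist')
im=np.hstack([cv2.resize(s['image'][130:290,240:400],(420,420)),w['image'][:, 60:500]])
im=cv2.resize(im,None,fx=.85,fy=.85,interpolation=cv2.INTER_AREA);cv2.imwrite('pics/i.png',im[:,:,::-1])
```

```text
[0.62371777 0.10334969 0.08800876] [0.62229237 0.1041965  0.08829267] [-0.18231249 -0.65522764 -0.25526841] 0.04042876750712861
```

View pics/i.png

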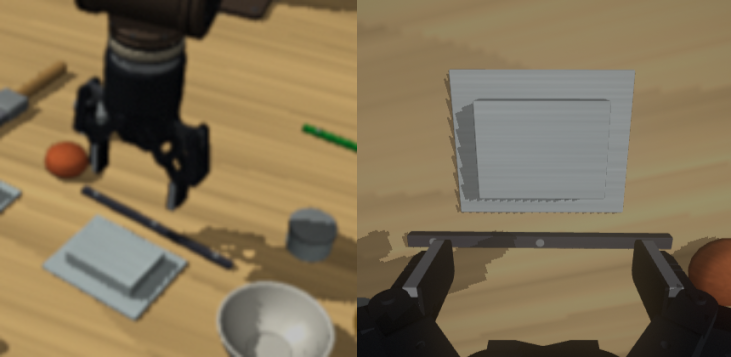

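The plate lies flat beyond the strip, block up, with about 14 mm between them. I'll lift clear and check numerically that it's at rest and the bystanders haven't moved.

>>> send_rows(
  moves="0 0 0 0 0 -0.3 1; 0 0 0 -0.3 0 -0.5 1; 0 0 0 -0.3 0 -0.5 1; 0 0 0 -0.3 0 -0.5 1; 0 0 0 -0.3 0 -0.5 1",
)

```text
time: 12.82
eef_pos: [0.5637, 0.1164, 0.1868]
tcp_rot: [0.994, -0.105, -0.001, 0.0]
contact_force: [-0.4, -0.1, 0.4]
opening: 0.999
finger_force: 0.0
```

Run:
```python
from h import *
import pickle
_,s0=pickle.load(open('c0.pkl','rb'))
s=ctrl.read_camera('scene'); a=s0['image'].astype(int)
for n,(u,v) in dict(tin_a=(380,234),tin_b=(282,181),stone=(270,201),bowl=(363,278),sieve=(425,272),plate2=(220,216),brush=(245,176)).items():
    sl=np.s_[v-10:v+11,u-12:u+13]; print(n,np.abs(s['image'][sl]-a[sl]).mean().round(2))
w=ctrl.read_camera('wrist'); w2=ctrl.read_camera('wrist'); print('still',np.abs(w['image'].astype(int)-w2['image']).mean())
print(ctrl.get_state()['contact_force'])
```

```text
tin_a 6.51
tin_b 3.32
stone 3.03
bowl 4.55
sieve 3.23
plate2 4.22
brush 3.08
still 0.42370039682539684
[0.39698491 0.28203045 0.21068483]
```

```bash
python3 -c "
from plant import ctrl
print(ctrl.sign_off())"
```

```text
the job is handed in; nothing more can be done
None
```

I turned the plate over the steel strip and handed the job in at about 13 s: it lay flat and still, block up, about 14 mm beyond the strip, the robot was clear, and a rough before-and-after image comparison showed no sign that any bystander had moved.

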